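# Lever up the stiff platen and shim it

## Task

Take the steel pry bar, rest it across the ridge of the fulcrum block with its tip under the front edge of the hinged platen, and press its tail down so that the front edge is levered up by 10 mm or a little more (the stiff hinge keeps it up; do not lift it with the gripper). Lay the bar flat on the open bench, and slip the shim, plate end first, along the stand's front shelf until about 20 mm of it is under the raised front edge, pointing straight in; leave it lying flat there.

Things in the scene. Friction and masses are not known exactly. Their poses are not given: they have to be found in the camera images.
- platen (a joint): Angle (rad) of the stand's heavy steel platen, hinged along its back edge: 100 mm from hinge to front edge, 150 mm wide, 18 mm thick, a round dark boss on top. 0 = level, underside 90 mm above the bench, resting on the shelf; 0.1 = front edge 10 mm up; at most 0.5. Its stiff hinge holds it where it is left; raising the front edge takes about 14 N. The front edge looks to the robot's front left.
- bar_gap (a point): Fixed point on the lower front edge of the level platen, 90 mm above the bench, 45 mm left of the edge's middle as seen by one facing it: the bar's tip goes under the platen here. x axis level, from the front edge straight in towards the hinge; y along the edge (left of one facing it); z up. Below it is open space down to 12 mm above the bench.
- shelf_mark (a point): Fixed point on the flat top of the grey stand's front shelf, 90 mm above the bench, exactly below the platen's front edge and on the shelf's centre line, 45 mm right of the edge's middle as seen by one facing it. Axes as bar_gap. The shelf is 60 mm wide (y) and reaches 65 mm out in front of the edge (-x) and 30 mm in under the platen.
- fulcrum_top (a point): Middle of the rounded ridge on top of the fixed dark steel fulcrum block, 75 mm above the bench; the ridge is 50 mm long, parallel to the platen's front edge, and about 50 mm in front of it at bar_gap. The block below it is 50 mm wide and 36 mm deep, with a 60 x 50 mm foot. A level bar resting on the ridge has 5 mm of room below the platen.
- bar_center (a point): Centre of the loose pry bar, half-way up: plain flat steel, 210 x 22 x 10 mm, 0.2 kg, lying flat at the left beside an open spanner (which has jaws and is 6 mm thick). x axis along it to the bevelled tip, 105 mm from here (last 15 mm about 6 mm thick); the tail with a dark spot is 105 mm the other way. Hold it across its width about 40 mm from the centre towards the tail.
- shim_center (a point): Centre of the grip block of the loose shim, 14 mm above the shim's underside. The block is 30 mm wide (y), 22 mm long (x) and reaches 28 mm above the shim's underside; it stands on the tail of the shim's bright plate, 80 mm long (x), 36 mm wide (y) and 6 mm thick. The x axis points from the block to the plate's free end, which is 66 mm from here.
- shim_tip (a point): Middle of the free end of the shim's plate, on its underside; same axes as shim_center.

How it is judged (in metres and radians):
On the way:
1. the platen is levered up at least 8 mm at its front edge, by the bar pressing on the fulcrum block (value of joint platen above 0.08 rad and contact force between pry_bar and platen above 0.5 N and contact force between pry_bar and fulcrum above 0.5 N), for 0.1 s.
At the end, for the whole second after the job is handed in: The platen is still raised (over 0.06 rad); the shim lies flat on the shelf, released and at rest, its free end 8 to 40 mm in past the platen's front edge, within 20 mm of the shelf's centre line and within 15 degrees of straight in; the pry bar lies flat on the bench (value of joint platen above 0.06 rad and x of shim_tip in the frame of shelf_mark between 0.008 and 0.04 m and y of shim_tip in the frame of shelf_mark between -0.02 and 0.02 m and z of shim_tip in the frame of shelf_mark between -0.003 and 0.004 m and angle between shim_center's own z axis and vertical below 0.1 rad and angle between the x axis of shim_center and the x axis of shelf_mark, either way round below 0.26 rad and height (world z) of bar_center below 0.02 m and angle between bar_center's own z axis and vertical below 0.15 rad and linear speed of each of shim, pry_bar below 0.02 m/s); the robot touches nothing.
It fails at once if the gripper pushes or lifts the platen (over 4 N) (contact force between the fingers and platen above 4 N).
It also fails if it takes over 56 s, if anything falls off the work surface, if the arm or the gripper's body presses on something with over 40 N, if the wrist force passes 120 N, or if a joint passes its speed limit or range.

## Robot

A 6-joint arm with a two-finger parallel gripper is mounted at the origin on a cart in front of the work surface, level with it; the furniture and walls round the work are solid. World frame = base frame: x ahead of the robot, y to its left, z up, the work surface at z = 0. Lengths are in mm, angles in rad, forces in N, time in s.
With the tool pointing down it reaches from about 225 to 875 mm from the base axis. Payload 3.4 kg.
Tool frame: the origin (TCP) lies midway between the tips of the shut fingers; the grasp point (between the pads) lies 19 mm behind it; z points along the fingers, y is the line along which they close (so a half turn about z gives the same grasp; the last joint's range is limited). The gripper opens to 85 mm and grips with 20 to 120 N. Pads are 22 mm wide; open, the fingers measure 114 mm over their backs; the gripper's body (76 mm by 85 mm) begins 54 mm behind the grasp point. The pads swing forward as they close: fully open they stand 13 mm farther back than shut.
Start: joints at [1.019, 0.276, 1.505, -0, 1.361, -0.121], TCP at [240.141, 522.493, 200.028] pointing down, gripper open.
Joint ranges: [-2.89, 2.89], [-0.75, 2.08], [0.22, 2.7], [-1.18, 4.32], [0.11, 2.71], [-2.7, 2.7]. Speed limits (rad/s): [2.57, 2.57, 3.14, 3.14, 3.14, 3.14].

## Interface

Orientations are given as a rotation vector (axis times angle).
In Python, from bench import * gives the robot as it stands.
- The arm moves only by the shell command python3 -m creep 'ROWS'. ROWS is JSON, a list of rows, each a list of 5 numbers: the shift along the tool's x, y, z in m, then the turn about the tool's z in degrees, then the finger opening in m, from 0 to 0.0854. In form: [[tx, ty, tz, spin, jaw], ...]. A call has exactly 8 rows; each row is the pose to reach, as a shift and turn from the pose commanded when the call began, along the tool's axes at that moment; what a row does not reach only later rows make up. A row lasts 1/12 s, in which the tool goes at most 41.7 mm and 7.16 degrees, less where a joint would pass 70% of its speed; a pose out of reach is approached as far as the arm can. A call with a gripper value outside its range is refused whole. The fingers move at their own pace and stop on an object; the grip force is fixed at half the most. Time passes only in rows, so rows that repeat a pose let the fingers close, or fill a call up. It gives the time, the measured TCP pose, the force, the opening and the grip force at its end, in the units of the state.
- get_state(): the state, without advancing time (a new reading comes with each control period).
- camera(name): name is "scene" or "top"; returns a dict with "frame" (384x512x3 uint8, red, green, blue), "depth" (384x512 float32, mm along the optical axis (not along the pixel's ray), 0 where there is no reading), "mtx" (3x3 intrinsics, pixels), "world_from_camera" (4x4, takes a point from camera to world coordinates). Camera axes: x right, y down, z forward; pixel columns grow to the right and rows downward; lengths in mm; the calibration is good to about 2 mm. A picture is of the moment at which its call begins.
- sign_off(): hands the job in; it is judged then, once.
The state is a dict: "time": time; "qpos": joint angles; "qd": joint speeds; "effort": joint torques, N m; "tcp_pos": TCP position; "orientation": TCP orientation; "wrist_force": force on the tool from outside, world axes, zero at the start; "torque": the same for the moment, N m; "finger_gap": finger opening in mm; "grip_force": force on a finger pad.
Only numpy, scipy, OpenCV 4.12 (cv2) and the standard library are available. Lean on these libraries where they do the work, as an engineer would, in place of code of your own. Each camera call takes 0.05 s, during which the arm holds its last target. There are 200 camera calls.

## Working session

There is one attempt and no reset: what is moved stays moved. The work goes in short steps, Python scripts to look and compute and a shell command to move; the robot and the scene stay as the last step left them, time stands still between calls to the robot, and variables do not carry over. Pictures are saved under pics/ and viewed, at most 10 in all, crops included, and the job is handed in when it is done.

```bash
ls; mkdir -p pics
cat > h.py <<'E'
from bench import *
import numpy as np, cv2
from scipy.spatial.transform import Rotation as R
def shot(name,fn,crop=None,scale=1):
    c=camera(name); im=c["frame"][...,::-1]
    np.savez("last_%s.npz"%name,**{k:np.asarray(v) for k,v in c.items()})
    if crop: x0,y0,x1,y1=crop; im=im[y0:y1,x0:x1]
    cv2.imwrite("pics/"+fn,cv2.resize(im,None,fx=scale,fy=scale,interpolation=cv2.INTER_CUBIC)); return c
def load(name): return dict(np.load("last_%s.npz"%name))
def px(c,u,v,z=None):
    """world point of pixel; on plane z if given else from depth"""
    T=c["world_from_camera"]; r=np.linalg.inv(c["mtx"])@[u,v,1.]
    if z is None:
        return (T@np.r_[r*c["depth"][int(round(v)),int(round(u))],1])[:3]
    d=T[:3,:3]@r; o=T[:3,3]; return o+d*(z-o[2])/d[2]
def cloud(c):
    h,w=c["depth"].shape; u,v=np.meshgrid(np.arange(w),np.arange(h))
    r=np.stack([u,v,np.ones_like(u)],-1)@np.linalg.inv(c["mtx"]).T*c["depth"][...,None]
    return r@c["world_from_camera"][:3,:3].T+c["world_from_camera"][:3,3]
E
python3 - <<'E'
from h import *
for n in("scene","top"):
    c=shot(n,n+"0.png",scale=1.5); print(n,c["world_from_camera"].round(2).tolist(),c["mtx"].round(1).tolist())
print(get_state())
E
```

```text
pics
scene [[0.87, -0.22, 0.45, 153.28], [-0.5, -0.42, 0.76, -463.6], [0.02, -0.88, -0.47, 495.99], [0.0, 0.0, 0.0, 1.0]] [[379.3, 0.0, 250.1], [0.0, 379.3, 196.1], [0.0, 0.0, 1.0]]
top [[-0.03, -1.0, 0.05, 462.39], [-1.0, 0.03, 0.0, 198.91], [-0.0, -0.05, -1.0, 1027.86], [0.0, 0.0, 0.0, 1.0]] [[356.0, 0.0, 261.1], [0.0, 356.0, 191.8], [0.0, 0.0, 1.0]]
{'time': 0.1, 'qpos': array([ 1.01897949e+00,  2.76531241e-01,  1.50597794e+00,  2.51340194e-06,
        1.36067643e+00, -1.21037676e-01]), 'qd': array([-0.00149918, -0.00245468, -0.00421423,  0.00061332, -0.00293554,
        0.00030255]), 'effort': array([ 3.73420946e-03, -4.17697942e+01, -2.46406782e+01, -4.10246344e-05,
        5.82386725e-03, -2.15097793e-05]), 'tcp_pos': array([239.86930838, 522.03148483, 199.2379207 ]), 'orientation': array([-6.71334121e-01, -3.06848349e+00,  2.36026698e-03]), 'wrist_force': array([ 0.65088756, -0.4290549 ,  0.55665763]), 'torque': array([ 0.01307418, -0.01142491, -0.0104249 ]), 'grip_force': 0.0, 'finger_gap': 85.71112715515682}
```

View pics/scene0.png

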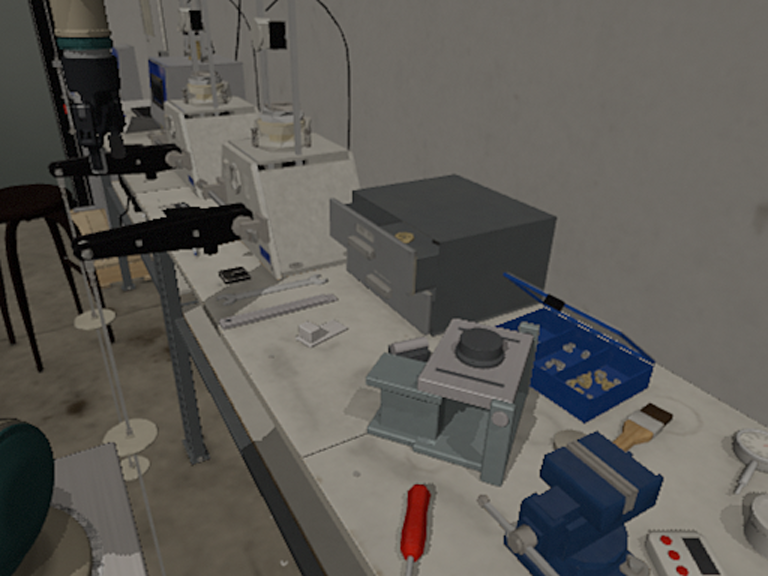

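View pics/top0.png

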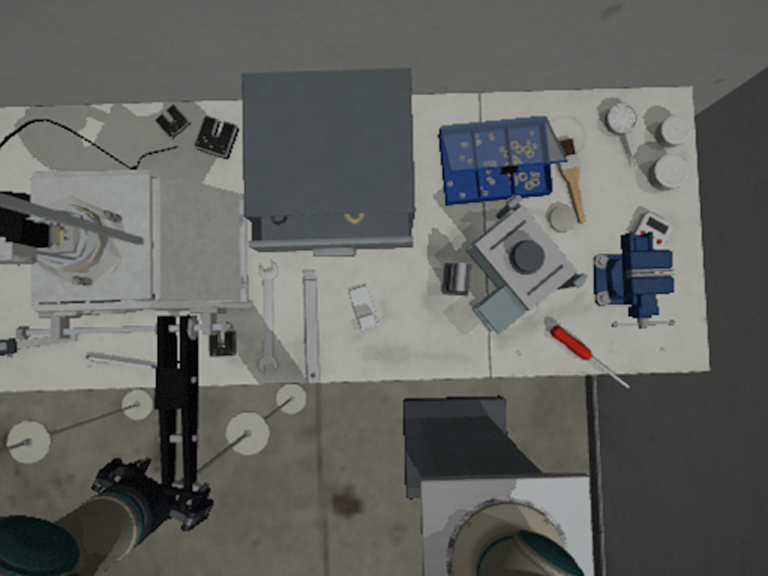

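The scene shows the shim, bar and spanner at the left and the stand in the middle. In the top view the bar is at (311,325) with its tail spot at (312,376), the shim is at (362,307), the fulcrum at (456,278) and the shelf at (498,309), in 1.5x pixels. Next is an enlarged crop.

Run:
```python
from h import *
c=load("top"); im=c["frame"][...,::-1][125:265,195:395]
cv2.imwrite("pics/top1.png",cv2.resize(im,None,fx=4,fy=4,interpolation=cv2.INTER_CUBIC))
P=cloud(c)
# height map crop stats
Z=P[...,2]
print(np.round(Z[160:250:6,200:390:6]).astype(int))
```

```text
[[ 163  166  159  162  159  162  161  163  162  162  162  163  163   -3
     0    0   -1   -1   -1    0  107  108  108  108  110  114  108  108
   110    1    0    2]
 [ 105  107  131  128  127  124  124   -3    3   -2   -1   -3   -1   -4
     0    2   -4   -1   -3   11  106  108  108  108  133  131  134  133
   110   -1    0   -1]
 [   3   -1    1   -3    1    0    1    1   -1    0    0   -4    4   -3
    -1    1    2   -2    3   -2   15  110  107  107  134  131  132  133
   106  108    3   -2]
 [   1   -1   -2   -2   -2    1   -1   -2   -1    0    1    0   -1   -2
     0   -1   -1   63   74   -6   -2   12  107  108  113  130  133  108
   109  109  109    1]
 [1028    3    1   -1    0    0   -3   -1    3    0    0    0    3    1
     0    0    7   65   76    0    1    8    8  105  110  110  108  108
   107  111  112  115]
 [   1    8    2   -3   -1    0   -3    1    0   -2    0   -2   -2    0
     1   -1   10   64   79   -4    0    1   13   90  107  108  108  108
   107   44   88  101]
 [  -2   12   -1   -4    1   -5    7    5   -4   -1   -3    0   -3   -2
     4   -3   -1    0    8
[... 705 characters left out ...]
  0   -3
    19   23    0   -1]
 [  -3   11    1    0    0   -3   -2   -3    0   -1    3   -1   -1    0
     1   -1    0    1    0    0    1    0    1    0    3    0    2    1
     0   18   23    1]
 [  -2   10    9   -1   -5    1    3   -3   -3   -2   -1    0   -4    0
     2    0    0    0   -2    1    0    0    1    4   -1    1   -3   -1
     2    1   16   24]
 [  -3    8    7   -3    0    0   -3    1    0   -3    0    3    0    0
     4    0   -1    0    0    1   -1    0    0   -4   -2    1   -3    0
    -2   -2   -1   -1]
 [   0    8   13   -4    3    0    0    1   -1   -2    0   -2   -3    2
     4    0    1   -1    1    1   -5    1    0    2   -1   -2    0   -3
    -2    3   -2   -1]]
```

View pics/top1.png

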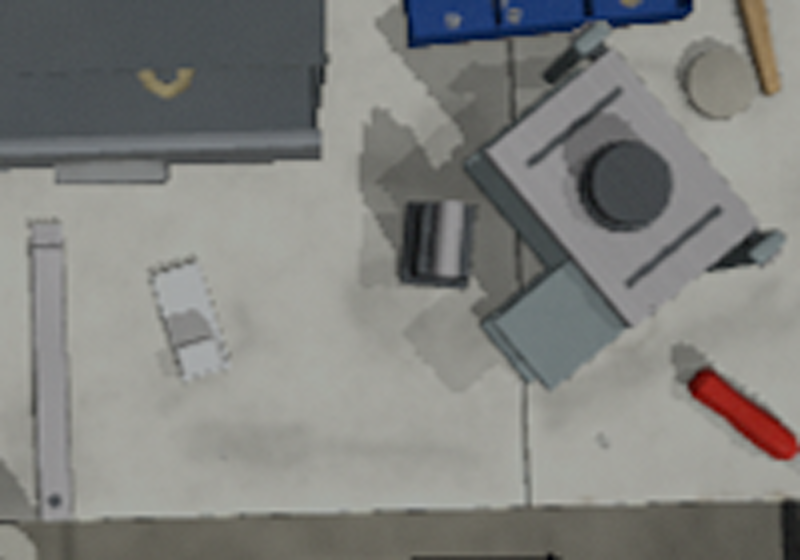

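The crop shows the bar with its bevelled tip at (46,222), its tail spot at (54,500) and a width of about 33 px. The shim's block is at (190,328) and its free end is around (175,265) or (203,375). The fulcrum is at (438,243), the platen's front edge runs from (480,165) to (625,325), and the shelf is at (555,325). I'll check the fulcrum's and shim's orientation with the clouds.

Run:
```python
from h import *
for n in("top","scene"):
    c=load(n); P=cloud(c).reshape(-1,3); 
    def sel(x0,x1,y0,y1,z0,z1): 
        m=(P[:,0]>x0)&(P[:,0]<x1)&(P[:,1]>y0)&(P[:,1]<y1)&(P[:,2]>z0)&(P[:,2]<z1); return P[m]
    def rect(q,name):
        if len(q)>5:
            r=cv2.minAreaRect(q[:,:2].astype(np.float32)); print(n,name,len(q),np.round(r[0],1),np.round(r[1],1),round(r[2],1),'bx',cv2.boxPoints(r).round().tolist(),'z',q[:,2].mean().round(1))
    if n=="top":
        for nm,(u,v) in dict(fulc=(438,243),gapL=(480,165),edgeR=(620,325),shim=(190,328),bar=(48,360)).items():
            print(nm,px(c,195+u/4,125+v/4).round())
    f=px(load("top"),195+438/4,125+243/4,75)
    for lo,hi in((30,55),(55,68),(68,73),(73,85)): rect(sel(f[0]-60,f[0]+60,f[1]-35,f[1]+60,lo,hi),f"ful{lo}")
    s=px(load("top"),195+190/4,125+328/4,10)
    rect(sel(s[0]-60,s[0]+60,s[1]-45,s[1]+45,3.5,12),"shimplate"); rect(sel(s[0]-60,s[0]+60,s[1]-45,s[1]+45,20,35),"shimblock")
    rect(sel(340,620,40,260,98,120),"platen")
    q=sel(250,480,60,230,84,95); rect(q,"shelf")
    b=px(load("top"),195+48/4,125+360/4,10)
    rect(sel(b[0]-120,b[0]+120,b[1]-22,b[1]+22,6,16),"bar")
c=load("scene"); im=c["frame"][...,::-1][190:330,190:370]
cv2.imwrite("pics/sc1.png",cv2.resize(im,None,fx=4,fy=4,interpolation=cv2.INTER_CUBIC))
```

```text
fulc [526.  83.  70.]
gapL [585.  44.  13.]
edgeR [467. -33.  88.]
shim [474. 255.   2.]
bar [454. 356.  14.]
top ful30 22 [523.   89.1] [58.  25.8] 28.5 bx [[491.0, 87.0], [504.0, 64.0], [555.0, 92.0], [542.0, 114.0]] z 44.2
top ful55 127 [529.9  76.4] [35.6 49.4] 82.7 bx [[503.0, 62.0], [552.0, 56.0], [557.0, 91.0], [508.0, 97.0]] z 63.1
top ful68 47 [530.2  76.3] [17.4 49.6] 83.0 bx [[504.0, 71.0], [554.0, 65.0], [556.0, 82.0], [507.0, 88.0]] z 71.1
top ful73 75 [511.5  72.7] [85.8 26.9] 12.8 bx [[467.0, 76.0], [473.0, 50.0], [556.0, 69.0], [550.0, 95.0]] z 75.0
top shimplate 256 [477.1 260.1] [110.1  76.2] 4.1 bx [[420.0, 294.0], [425.0, 218.0], [535.0, 226.0], [529.0, 302.0]] z 6.3
top shimblock 83 [455.9 247.6] [21.3 29.5] 16.7 bx [[441.0, 259.0], [450.0, 230.0], [470.0, 237.0], [462.0, 265.0]] z 28.1
top platen 82 [587.2 148.4] [219.1  25.8] 85.5 bx [[566.0, 40.0], [591.0, 38.0], [609.0, 257.0], [583.0, 259.0]] z 108.1
top bar 535 [447.8 355.2] [208.3  22.5] 0.7 bx [[343.0, 365.0], [344.0, 343.0], [552.0, 345.0], [552.0, 368.0]] z 10.0
scene ful30 25 [525.9  71.1] [12.3 58.3] 
[... 221 characters left out ...]
] [14.2 50.8] 81.2 bx [[503.0, 71.0], [553.0, 63.0], [555.0, 77.0], [505.0, 85.0]] z 70.8
scene ful73 54 [529.1  76.2] [11.4 48.5] 83.9 bx [[504.0, 73.0], [553.0, 68.0], [554.0, 79.0], [506.0, 84.0]] z 74.0
scene shimplate 201 [480.4 254.9] [81.7 36.6] 16.9 bx [[436.0, 261.0], [447.0, 226.0], [525.0, 249.0], [514.0, 284.0]] z 5.8
scene shimblock 88 [454.6 246.8] [21.9 31.7] 12.8 bx [[440.0, 260.0], [447.0, 229.0], [469.0, 234.0], [462.0, 265.0]] z 25.6
scene platen 338 [595.8 149.7] [218.9  47.7] 89.0 bx [[570.0, 41.0], [618.0, 40.0], [621.0, 259.0], [574.0, 260.0]] z 108.8
scene bar 374 [445.8 355.5] [204.1  25. ] 0.3 bx [[344.0, 368.0], [344.0, 343.0], [548.0, 344.0], [548.0, 369.0]] z 8.9
```

View pics/sc1.png

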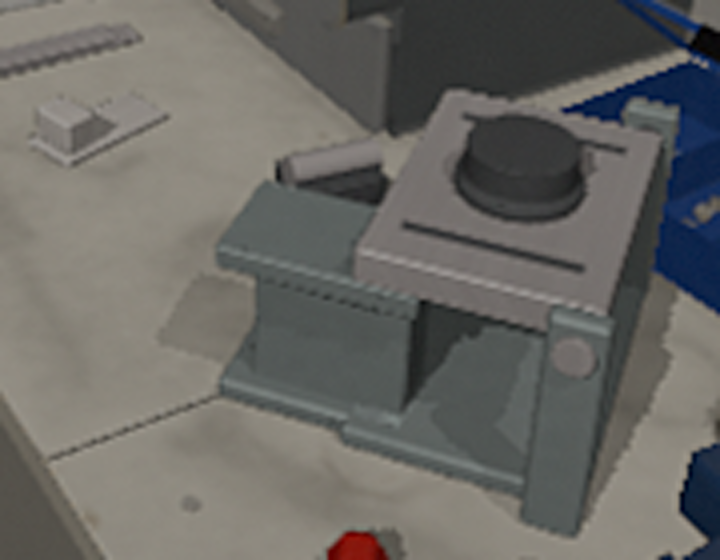

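The scene crop confirms three things. The shim's block is at its near end, with the plate pointing away. The fulcrum ridge, (285,170)-(380,148), is not parallel in the picture to the platen's front edge, (355,265)-(445,95). The hinge pins are at the right. I'll fit the platen and shelf properly.

Run:
```python
from h import *
for n in("top","scene"):
    c=load(n); P=cloud(c).reshape(-1,3)
    def poly(q,nm):
        r=cv2.minAreaRect(q[:,:2].astype(np.float32)); print(n,nm,len(q),np.round(r[0],1),np.round(r[1],1),round(r[2],1),cv2.boxPoints(r).round().tolist(),q[:,2].mean().round(1),flush=True)
    def comp(z0,z1,u0,u1,v0,v1,nm):
        Z=cloud(c)[...,2]; m=np.zeros(Z.shape,np.uint8); m[v0:v1,u0:u1]=((Z>z0)&(Z<z1))[v0:v1,u0:u1]
        m=cv2.morphologyEx(m,cv2.MORPH_OPEN,np.ones((3,3),np.uint8))
        k,l,s,_=cv2.connectedComponentsWithStats(m); i=1+s[1:,4].argmax(); poly(cloud(c)[l==i],nm)
    if n=="top":
        comp(103,114,305,395,135,210,"platen"); comp(85,96,305,355,185,230,"shelf")
    else:
        comp(102,114,270,360,205,270,"platen"); comp(84,96,235,300,230,270,"shelf")
c=load("top")
for p in((480,158),(632,325),(765,228),(612,48)): print(px(c,195+p[0]/4,125+p[1]/4,108).round(1))
for p in((480,322),(548,390),(567,262)): print(px(c,195+p[0]/4,125+p[1]/4,90).round(1))
```

```text
top platen 1998 [558.1 -33.1] [164.9 108.3] 37.5 [[460.0, -40.0], [526.0, -126.0], [657.0, -26.0], [591.0, 60.0]] 108.1
top shelf 563 [469.9   7. ] [59.9 65.5] 37.6 [[426.0, 15.0], [466.0, -37.0], [514.0, -1.0], [474.0, 51.0]] 90.1
scene platen 2294 [557.7 -32.8] [178.  111.1] 35.9 [[453.0, -40.0], [518.0, -130.0], [662.0, -26.0], [597.0, 64.0]] 107.6
scene shelf 774 [478.   -4.5] [61.7 95.6] 37.4 [[424.0, 15.0], [483.0, -61.0], [532.0, -24.0], [473.0, 52.0]] 89.2
[577.6  58.4 108. ]
[466.5 -35.6 108. ]
[ 526.6 -124.2  108. ]
[647.1 -30.3 108. ]
[471.5  59.7  90. ]
[425.6  16.7  90. ]
[509.3   0.9  90. ]
```

Run:
```python
from h import *
P=np.vstack([cloud(load(n)).reshape(-1,3) for n in("top","scene")])
m=(P[:,0]>150)&(P[:,0]<620)&(P[:,1]>140)&(P[:,1]<700)&(P[:,2]>30)&(P[:,2]<600); q=P[m]
# grid: max height by 40mm cell
H=np.zeros((12,14),int); L=np.zeros((12,14),int)+999
for p in q:
    i,j=int((p[0]-150)//40),int((p[1]-140)//40); H[i,j]=max(H[i,j],p[2]); L[i,j]=min(L[i,j],p[2])
print("rows x from 150, cols y from 140"); print(H); print(L)
```

```text
rows x from 150, cols y from 140
[[  0   0   0   0   0   0   0   0   0  96 109 106   0   0]
 [  0   0   0   0   0   0   0 351 514 476 111 113   0   0]
 [  0   0   0   0   0   0   0 599 596 521 441 348   0   0]
 [  0   0   0   0   0   0   0 599 599 599 439 333   0   0]
 [  0   0   0   0   0   0   0   0   0   0 134 134   0   0]
 [  0   0   0   0   0   0   0   0   0   0 133 133   0   0]
 [  0   0   0   0   0   0   0   0   0   0 125 126   0   0]
 [  0   0  33   0   0   0   0   0 105 112 123 124 100 101]
 [  0   0   0   0   0   0   0   0 117 139 208 208 208 210]
 [  0   0   0   0   0   0   0   0  66 143 210 442 447 441]
 [165 165 165 167 165 165 165 164  65 141 416 509 477 291]
 [163 164 164 164 165 164 166 165  62 141 459 508 291 292]]
[[999 999 999 999 999 999 999 999 999  96  30  62 999 999]
 [999 999 999 999 999 999 999 287 243 317  72  70 999 999]
 [999 999 999 999 999 999 999 579 244 303  68  71 999 999]
 [999 999 999 999 999 999 999 584 359 356  64  69 999 999]
 [999 999 999 999 999 999 999 999 999 999  62  71 999 999]
 [999 999 999 999 999 999 999 999 999 999  37  62 999 999]
 [999 999 999 999 999 999 999 999 999 999  37  53 999 999]
 [999 999  30 999 999 999 999 999  80  77  59  59  93  88]
 [999 999 999 999 999 999 999 999  30  30  30  30 102  42]
 [999 999 999 999 999 999 999 999  30  50 131 185 162 162]
 [ 90  88  89  88  90  89  88  88  30  51 129 160 203 239]
 [ 30  30  30  31  31  30  30  30  30  52 134 172 205 237]]
```

```bash
cat >> h.py <<'E'
def go(x,y,z,yaw,verbose=True):
    """tool-frame shift (m) and spin (deg) to bring TCP to x,y,z with tool y axis heading yaw (deg, mod 180)"""
    s=get_state(); M=R.from_rotvec(s["orientation"]).as_matrix()
    d=M.T@(np.array([x,y,z])-s["tcp_pos"])/1000
    h=np.degrees(np.arctan2(M[1,1],M[0,1])); sp=-((yaw-h+90)%180-90)
    print("shift",d.round(4),"spin",round(sp,1),"| t",round(s["time"],2),"tcp",s["tcp_pos"].round(1),"F",s["wrist_force"].round(1),"gap",round(s["finger_gap"],1),"grip",round(s["grip_force"],1),"q6",s["qpos"][5].round(2))
E
python3 -c "
from h import *
go(408,355.5,60,90.5); go(408,355.5,2,90.5)"
```

```text
shift [-0.2223 -0.0809  0.1393] spin -25.2 | t 0.1 tcp [239.9 522.  199.2] F [ 0.7 -0.4  0.6] gap 85.7 grip 0.0 q6 -0.12
shift [-0.2223 -0.0808  0.1973] spin -25.2 | t 0.1 tcp [239.9 522.  199.2] F [ 0.7 -0.4  0.6] gap 85.7 grip 0.0 q6 -0.12
```

```bash
python3 -m creep '[[-0.03,-0.011,0.0,-4,0.0854],[-0.065,-0.023,0.01,-10,0.0854],[-0.1,-0.036,0.03,-16,0.0854],[-0.135,-0.049,0.05,-22,0.0854],[-0.17,-0.062,0.08,-25,0.0854],[-0.2,-0.073,0.1,-25,0.0854],[-0.218,-0.079,0.125,-25,0.0854],[-0.222,-0.081,0.14,-25,0.0854]]'; python3 -c "
from h import *
go(408,355.5,2,90.5)"
```

```text
time: 0.77
tcp_pos: [409.4, 352.5, 57.2]
orientation: [0.004, -3.14, 0.005]
wrist_force: [-0.7, -1.2, -0.3]
finger_gap: 85.5
grip_force: 0.0
shift [0.0013 0.0031 0.0552] spin -0.4 | t 0.77 tcp [409.4 352.5  57.2] F [-0.7 -1.2 -0.3] gap 85.5 grip 0.0 q6 -0.99
```

```bash
python3 -m creep '[[0.001,0.001,0.02,0,0.0854],[0.001,0.002,0.04,0,0.0854],[0.001,0.002,0.052,0,0.0854],[0.001,0.002,0.054,0,0.0854],[0.001,0.002,0.054,0,0.02],[0.001,0.002,0.054,0,0.0],[0.001,0.002,0.054,0,0.0],[0.001,0.002,0.054,0,0.0]]'; python3 -m creep '[[0,0,0,0,0.0],[0,0,0,0,0],[0,0,0,0,0],[0,0,0,0,0],[0,0,0,0,0],[0,0,0,0,0],[0,0,0,0,0],[0,0,0,0,0]]'
```

```text
time: 1.43
tcp_pos: [407.7, 358.8, 7.1]
orientation: [-0.009, 3.14, 0.002]
wrist_force: [1.0, 0.0, 0.1]
finger_gap: 38.7
grip_force: 0.0
time: 2.1
tcp_pos: [407.0, 358.2, 6.0]
orientation: [0.009, -3.142, 0.0]
wrist_force: [0.6, 0.6, 0.6]
finger_gap: 0.2
grip_force: 0.0
```

The fingers shut on nothing, so I'll look.

Run:
```python
from h import *
c=shot("scene","sc2.png",crop=(130,150,290,270),scale=5)
go(408,355.5,2,90.5)
```

```text
shift [-0.0009 -0.0027  0.004 ] spin -0.2 | t 2.15 tcp [407.1 358.2   6. ] F [-0.3 -0.6 -0.9] gap 0.3 grip 0.0 q6 -0.98
```

View pics/sc2.png

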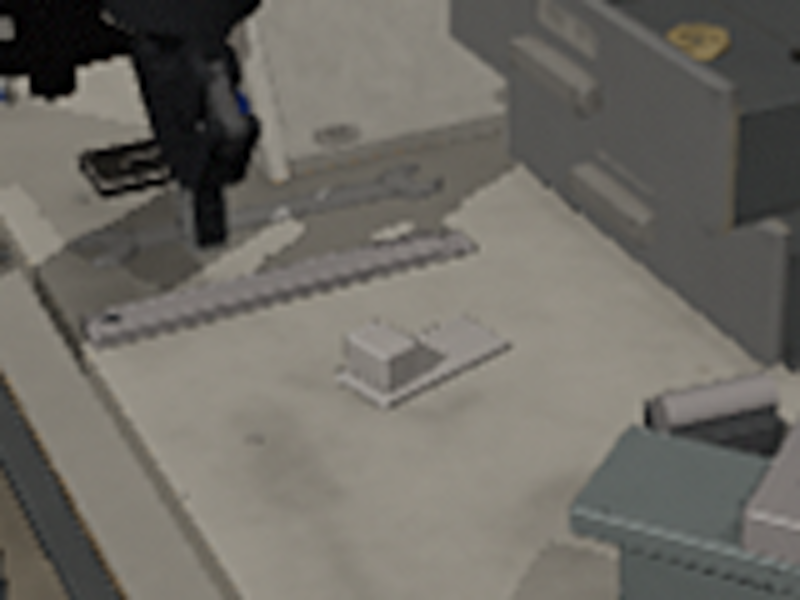

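The fingertips at (210,240) are off the bar, whose near part is at (200,300). I'll check how the TCP projects against the bar.

Run:
```python
from h import *
c=load("scene"); T=np.linalg.inv(c["world_from_camera"]); t=get_state()["tcp_pos"]
def proj(p):
    q=c["mtx"]@(T@np.r_[p,1])[:3]; q=q[:2]/q[2]; return (q.round(1),((q-[130,150])*5).round())
for nm,p in dict(tcp=t,bench=[407,358,0],bartail=[345,355.5,10],bartip=[552,356,8],spanner=[407,440,0]).items(): print(nm,proj(p))
print("fingertip depth pt",px(c,130+210/5,150+235/5),px(c,130+205/5,150+215/5))
P=cloud(c).reshape(-1,3)
for n in("scene",):
  m=(P[:,0]>330)&(P[:,0]<570)&(P[:,1]>300)&(P[:,1]<420)&(P[:,2]>5)&(P[:,2]<14); q=P[m]; print(len(q),cv2.minAreaRect(q[:,:2].astype(np.float32)))
```

```text
tcp (array([171.4, 209.4]), array([207., 297.]))
bench (array([171.6, 211.5]), array([208., 308.]))
bartail (array([147.6, 214.5]), array([ 88., 322.]))
bartip (array([222.8, 196.5]), array([464., 233.]))
spanner (array([161.3, 198.1]), array([156., 240.]))
fingertip depth pt [407.3154741  345.19212861  48.17923727] [405.00435093 343.00321108  60.93814187]
404 ((447.182861328125, 356.1124267578125), (207.67434692382812, 25.352371215820312), 1.0509018898010254)
```

Run:
```python
from h import *
c=load("scene"); t=camera("top"); np.savez("last_top.npz",**{k:np.asarray(v) for k,v in t.items()})
for n,cc in(("scene",c),("top",t)):
    P=cloud(cc).reshape(-1,3); m=(P[:,0]>370)&(P[:,0]<445)&(P[:,1]>310)&(P[:,1]<405)&(P[:,2]>25)&(P[:,2]<90); q=P[m]
    print(n,len(q)); 
    for lo in range(25,90,8):
        k=q[(q[:,2]>=lo)&(q[:,2]<lo+8)]
        if len(k): print(lo,len(k),k.min(0).round(),k.max(0).round())
T=np.linalg.inv(c["world_from_camera"])
for z in(6,30,40,45,50):
    q=c["mtx"]@(T@np.r_[407,358,z,1])[:3]; print(z,((q[:2]/q[2]-[130,150])*5).round())
print(get_state()["qpos"].round(3))
```

```text
scene 180
33 10 [399. 347.  37.] [415. 354.  40.]
41 23 [396. 342.  41.] [415. 361.  49.]
49 28 [396. 340.  49.] [417. 357.  57.]
57 29 [396. 340.  57.] [418. 356.  65.]
65 31 [397. 341.  65.] [419. 363.  73.]
73 12 [395. 341.  74.] [411. 367.  81.]
81 41 [394. 321.  81.] [420. 393.  89.]
89 6 [395. 321.  89.] [417. 384.  90.]
top 3
81 2 [420. 325.  86.] [420. 327.  88.]
89 1 [420. 322.  89.] [420. 322.  89.]
6 [207. 297.]
30 [203. 256.]
40 [202. 239.]
45 [201. 230.]
50 [200. 221.]
[ 0.593  0.408  1.848  0.     0.886 -0.983]
```

```bash
python3 -m creep '[[0,-0.003,0,0,0.05],[0,-0.003,0,0,0.05],[0,-0.003,0,0,0.05],[0,-0.003,0.005,0,0.05],[0,-0.003,0.01,0,0.05],[0,-0.003,0.015,0,0.05],[0,-0.003,0.019,0,0.05],[0,-0.003,0.02,0,0.05]]'
python3 - <<'E'
from h import *
c=camera("scene"); go(408,355.5,2,90.5); P=cloud(c).reshape(-1,3); m=(P[:,0]>385)&(P[:,0]<430)&(P[:,1]>310)&(P[:,1]<410)&(P[:,2]>13)&(P[:,2]<60); q=P[m]
for lo in range(13,60,6):
        k=q[(q[:,2]>=lo)&(q[:,2]<lo+6)]
        if len(k): print(lo,len(k),k.min(0).round(),k.max(0).round())
E
```

```text
time: 2.87
tcp_pos: [406.3, 354.7, -15.1]
orientation: [0.009, -3.14, 0.002]
wrist_force: [-0.9, 0.6, -0.1]
finger_gap: 49.8
grip_force: 0.0
shift [-0.0015  0.0007 -0.0169] spin -0.2 | t 2.92 tcp [406.4 354.8 -14.9] F [-0.4 -0.1  0.4] gap 49.5 grip 0.0 q6 -0.99
13 2 [410. 323.  19.] [418. 324.  19.]
19 26 [397. 319.  19.] [418. 382.  25.]
25 33 [396. 314.  25.] [418. 384.  31.]
31 35 [396. 313.  31.] [418. 387.  37.]
37 36 [396. 310.  37.] [418. 383.  43.]
43 33 [397. 311.  43.] [414. 382.  49.]
49 31 [396. 313.  49.] [414. 382.  55.]
55 11 [396. 315.  55.] [415. 385.  60.]
```

```bash
python3 -m creep '[[0,0.001,0.005,0,0.05],[0,0.001,0.01,0,0.05],[0,0.001,0.012,0,0.05],[0,0.001,0.013,0,0.04],[0,0.001,0.013,0,0.03],[0,0.001,0.013,0,0.02],[0,0.001,0.013,0,0.0],[0,0.001,0.013,0,0.0]]'; python3 -m creep '[[0,0,0,0,0],[0,0,0,0,0],[0,0,0,0,0],[0,0,0,0,0],[0,0,-0.003,0,0],[0,0,-0.006,0,0],[0,0,-0.008,0,0],[0,0,-0.01,0,0]]'
```

```text
time: 3.58
tcp_pos: [407.2, 356.4, -26.7]
orientation: [-0.009, 3.141, 0.001]
wrist_force: [0.1, 0.9, 1.8]
finger_gap: 19.7
grip_force: 58.9
time: 4.25
tcp_pos: [406.8, 355.9, -17.0]
orientation: [0.009, -3.141, 0.001]
wrist_force: [-0.0, -0.2, -2.5]
finger_gap: 19.5
grip_force: 58.7
```

```bash
python3 -m creep '[[0,0,-0.015,2,0],[0,0,-0.04,8,0],[0,0,-0.065,15,0],[0,0,-0.085,22,0],[0,0,-0.095,29,0],[0,0,-0.1,36,0],[0,0,-0.1,43,0],[0,0,-0.1,49,0]]'; python3 -c "
from h import *
go(456.7,171.5,83,37.6)"
```

```text
time: 4.92
tcp_pos: [407.2, 356.2, 83.7]
orientation: [1.303, 2.858, 0.002]
wrist_force: [0.2, 0.6, -1.6]
finger_gap: 20.1
grip_force: 58.9
shift [-0.1719 -0.0838  0.0006] spin 3.4 | t 4.92 tcp [407.2 356.2  83.7] F [ 0.2  0.6 -1.6] gap 20.1 grip 58.9 q6 -0.13
```

```bash
python3 -m creep '[[-0.015,-0.007,0,2,0],[-0.045,-0.022,0,3.4,0],[-0.075,-0.037,0,3.4,0],[-0.105,-0.051,0,3.4,0],[-0.135,-0.066,0,3.4,0],[-0.16,-0.078,0,3.4,0],[-0.17,-0.083,0,3.4,0],[-0.172,-0.084,0,3.4,0]]'
python3 - <<'E'
from h import *
c=shot("scene","sc3.png",crop=(190,150,350,270),scale=5); t=camera("top"); np.savez("last_top.npz",**{k:np.asarray(v) for k,v in t.items()})
go(456.7,171.5,83,37.6)
u=np.array([.61,-.792]); g=get_state()["tcp_pos"][:2]
for n,cc in(("scene",c),("top",t)):
    P=cloud(cc).reshape(-1,3); d=P[:,:2]-g; a=d@u; b=d@[.792,.61]
    m=(a>40)&(a<160)&(abs(b)<25)&(P[:,2]>95)&(P[:,2]<135); q=np.c_[a,b,P[:,2]][m]
    for lo in range(40,160,15):
        k=q[(q[:,0]>=lo)&(q[:,0]<lo+15)]
        if len(k): print(n,lo,len(k),"b",k[:,1].min().round(1),k[:,1].max().round(1),"z",np.median(k[:,2]).round(1),"amax",k[:,0].max().round(1))
E
```

```text
time: 5.58
tcp_pos: [457.9, 169.7, 83.0]
orientation: [1.384, 2.82, -0.0]
wrist_force: [0.3, 0.8, -2.3]
finger_gap: 20.0
grip_force: 58.9
shift [ 0.0002 -0.0007  0.    ] spin 0.2 | t 5.68 tcp [457.3 171.7  83. ] F [-0.8  1.7 -1.6] gap 19.5 grip 58.9 q6 -0.44
scene 40 62 b -13.5 10.2 z 117.9 amax 54.7
scene 55 62 b -13.7 10.2 z 117.7 amax 70.0
scene 70 64 b -12.9 8.5 z 118.1 amax 84.9
scene 85 65 b -12.8 9.0 z 117.6 amax 100.0
scene 100 66 b -11.8 9.4 z 117.3 amax 114.4
scene 115 64 b -12.1 10.2 z 117.5 amax 129.7
scene 130 66 b -13.5 10.6 z 113.9 amax 144.6
scene 145 19 b -11.2 8.6 z 112.5 amax 149.2
top 115 1 b 11.0 11.0 z 117.5 amax 128.8
top 130 46 b -10.3 11.3 z 114.5 amax 144.7
top 145 13 b -9.3 10.8 z 113.6 amax 148.9
```

View pics/sc3.png

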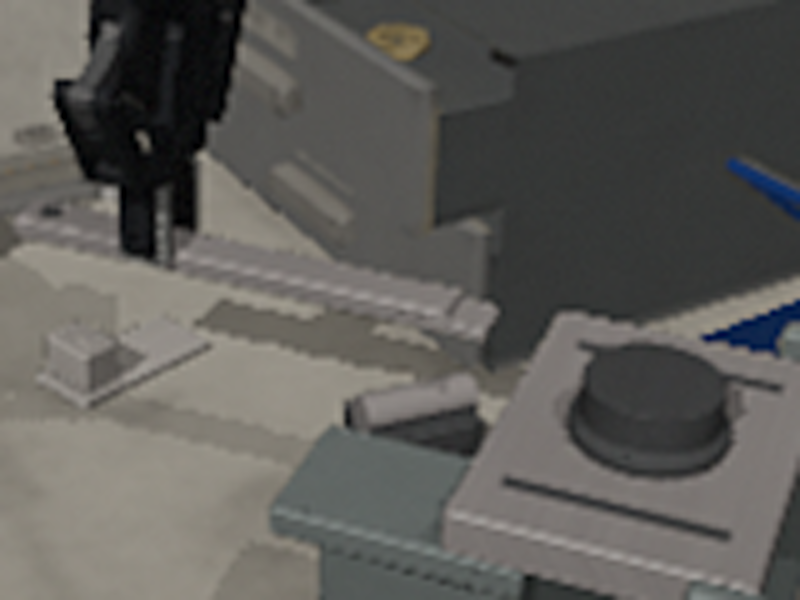

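The picture shows the bar held level, tail left at (50,212), tip at (490,315), pointing over the fulcrum ridge at (420,395) towards the platen edge. I'll go down and in.

```bash
python3 -m creep '[[0,0,0.01,0.2,0],[0,0,0.022,0.2,0],[0,0,0.029,0.2,0],[0,0,0.031,0.2,0],[-0.01,0,0.031,0.2,0],[-0.022,0,0.031,0.2,0],[-0.032,0,0.031,0.2,0],[-0.035,0,0.031,0.2,0]]'
python3 - <<'E'
from h import *
c=shot("scene","sc4.png",crop=(220,170,320,245),scale=8)
go(456.7,171.5,83,37.6)
u=np.array([.61,-.792]); g=get_state()["tcp_pos"][:2]
P=cloud(c).reshape(-1,3); d=P[:,:2]-g; a=d@u; b=d@[.792,.61]
m=(a>40)&(a<160)&(abs(b)<16)&(P[:,2]>65)&(P[:,2]<115); q=np.c_[a,b,P[:,2]][m]
for lo in range(40,160,15):
    k=q[(q[:,0]>=lo)&(q[:,0]<lo+15)]
    if len(k): print(lo,len(k),"z",np.median(k[:,2]).round(1))
E
```

```text
time: 6.35
tcp_pos: [481.6, 142.6, 52.7]
orientation: [1.384, 2.817, 0.002]
wrist_force: [1.4, -0.2, -2.0]
finger_gap: 19.4
grip_force: 59.0
shift [ 0.0378 -0.0017 -0.0305] spin 0.0 | t 6.4 tcp [481.2 142.6  52.6] F [ 0.2 -0.5 -2. ] gap 19.5 grip 59.0 q6 -0.51
40 63 z 87.7
55 71 z 87.4
70 103 z 83.9
85 97 z 84.3
100 70 z 87.3
115 41 z 87.2
130 57 z 107.5
145 42 z 107.6
```

View pics/sc4.png

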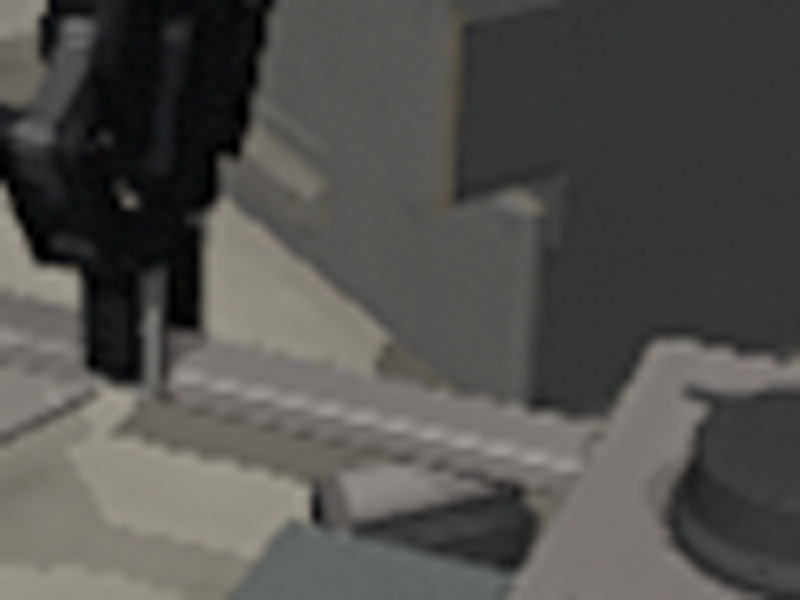

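The bar's top face now reads 87 mm. It passes over the ridge at (430,490) and under the platen edge at (590,450). I'll press the tail down in stages.

```bash
cat >> h.py <<'E'
def platen():
    c=camera("scene"); P=cloud(c); Z=P[...,2]; m=np.zeros(Z.shape,bool); m[205:270,270:360]=True
    q=P[m&(Z>100)&(Z<135)]; o=np.array([525.2,9.1]); a=(q[:,:2]-o)@[.61,-.792]; b=(q[:,:2]-o)@[.792,.61]
    k=(a>2)&(a<97)&(abs(b)<70)&(np.hypot(a-50,b)>34); a=a[k]; z=q[k][:,2]
    for _ in range(3):
        p=np.polyfit(a,z,1); r=abs(np.polyval(p,a)-z)<3; a,z=a[r],z[r]
    print("platen slope",np.arctan(-p[0]).round(3),"front top z",p[1].round(1),len(a))
E
python3 -c "
from h import *
platen()"
python3 -m creep '[[0,0,0.003,0,0],[0,0,0.006,0,0],[0,0,0.009,0,0],[-0.0005,0,0.012,0,0],[-0.001,0,0.015,0,0],[-0.001,0,0.018,0,0],[-0.001,0,0.02,0,0],[-0.001,0,0.02,0,0]]'; python3 -c "
from h import *
platen(); go(481,142,52,37.6)"
```

```text
platen slope -0.001 front top z 107.5 1424
time: 7.12
tcp_pos: [480.3, 144.0, 34.4]
orientation: [1.383, 2.819, 0.003]
wrist_force: [-4.4, 1.6, 18.2]
finger_gap: 19.3
grip_force: 62.5
platen slope 0.021 front top z 109.6 1430
shift [-0.002  -0.0007 -0.0175] spin 0.1 | t 7.17 tcp [480.4 144.   34.5] F [-4.4  1.5 18.9] gap 19.9 grip 62.5 q6 -0.51
```

```bash
python3 -m creep '[[0,0,0.002,0,0],[0,0,0.004,0,0],[-0.0005,0,0.006,0,0],[-0.001,0,0.008,0,0],[-0.001,0,0.01,0,0],[-0.001,0,0.012,0,0],[-0.001,0,0.013,0,0],[-0.001,0,0.013,0,0]]'; python3 -c "
from h import *
platen(); go(481,142,52,37.6)"
```

```text
time: 7.83
tcp_pos: [481.3, 144.9, 22.1]
orientation: [1.385, 2.818, 0.008]
wrist_force: [-5.1, 6.8, 22.2]
finger_gap: 19.5
grip_force: 64.4
platen slope 0.137 front top z 121.2 1456
shift [-0.002  -0.0019 -0.0299] spin 0.1 | t 7.88 tcp [481.3 144.9  22.1] F [-4.9  6.6 20.4] gap 19.6 grip 64.4 q6 -0.51
```

The platen is up 13 mm (0.137 rad) with the bar bearing on the fulcrum. Now I'll pull the bar straight out, lift it and carry it back.

```bash
python3 -m creep '[[0.004,0,0,0,0],[0.01,0,0,0,0],[0.018,0,0,0,0],[0.028,0,0,0,0],[0.04,0,0,0,0],[0.055,0,0,0,0],[0.07,0,-0.003,0,0],[0.08,0,-0.01,0,0]]'; python3 -c "
from h import *
platen(); go(408,360,90,80)"
```

```text
time: 8.55
tcp_pos: [426.7, 206.4, 27.3]
orientation: [-1.381, -2.815, 0.006]
wrist_force: [0.3, -0.5, -2.6]
finger_gap: 19.7
grip_force: 61.6
platen slope 0.135 front top z 121.1 1458
shift [ 0.1323  0.0779 -0.0607] spin -42.2 | t 8.6 tcp [427.2 207.7  29.1] F [-0.9  1.4 -0.8] gap 19.6 grip 61.5 q6 -0.36
```

```bash
python3 -m creep '[[0,0,-0.02,0,0],[0.01,0.006,-0.045,-3,0],[0.035,0.02,-0.06,-9,0],[0.065,0.038,-0.06,-15,0],[0.09,0.054,-0.06,-22,0],[0.115,0.068,-0.06,-29,0],[0.128,0.075,-0.06,-36,0],[0.132,0.078,-0.06,-42,0]]'
python3 - <<'E'
from h import *
c=shot("scene","sc5.png",crop=(130,120,290,240),scale=5)
go(408,360,-26,80)
E
```

```text
time: 9.27
tcp_pos: [411.0, 360.5, 88.6]
orientation: [-0.268, -3.129, -0.001]
wrist_force: [0.2, 0.1, -2.8]
finger_gap: 19.3
grip_force: 61.6
shift [ 0.0031 -0.0009  0.1146] spin 0.3 | t 9.32 tcp [411.3 360.3  88.6] F [ 0.2  1.3 -1.7] gap 20.0 grip 61.6 q6 -0.81
```

View pics/sc5.png

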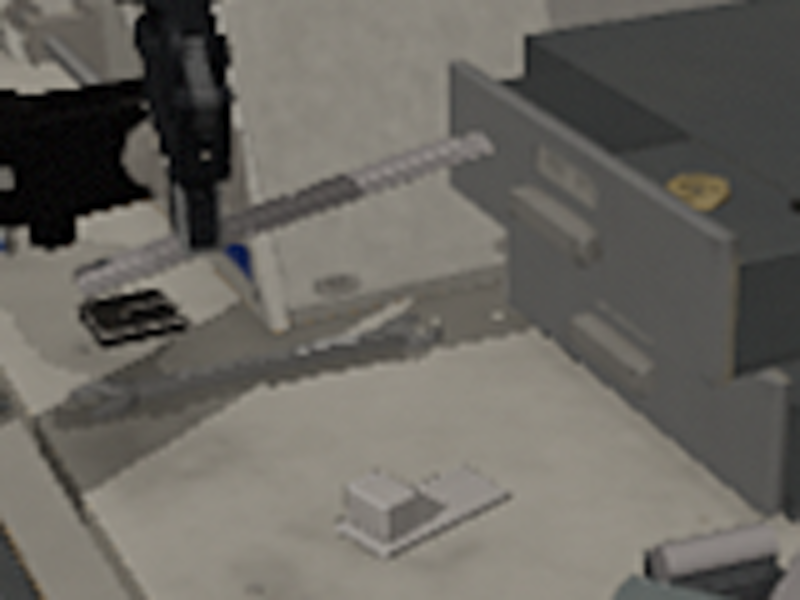

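The bar hangs from the gripper with its tail low at (90,275) and its tip at (485,145), clear of the cabinet. I'll lower it so the tail meets the bench and the bar turns flat.

```bash
python3 -m creep '[[0,0,0.02,0,0],[0,0,0.05,0,0],[0,0,0.075,0,0],[0,0,0.085,0,0],[0,0,0.09,0,0],[0,0,0.095,0,0],[0,0,0.1,0,0],[0,0,0.104,0,0]]'; python3 -m creep '[[0,0,0.003,0,0],[0,0,0.006,0,0],[0,0,0.009,0,0],[0,0,0.01,0,0],[0,0,0.01,0,0],[0,0,0.01,0,0.03],[0,0,0.01,0,0.05],[0,0,0.01,0,0.05]]'; python3 -m creep '[[0,0,0,0,0.05],[0,0,0,0,0.05],[0,0,-0.005,0,0.06],[0,0,-0.015,0,0.06],[0,0,-0.04,0,0.06],[0,0,-0.07,0,0.06],[0,0,-0.09,0,0.06],[0,0,-0.1,0,0.06]]';  python3 - <<'E'
from h import *
c=camera("scene"); P=cloud(c).reshape(-1,3)
def rect(q,nm): 
    r=cv2.minAreaRect(q[:,:2].astype(np.float32)); print(nm,len(q),np.round(r[0],1),np.round(r[1],1),round(r[2],1),cv2.boxPoints(r).round().tolist(),"z",np.percentile(q[:,2],[5,50,95]).round(1))
f=lambda x0,x1,y0,y1,z0,z1:P[(P[:,0]>x0)&(P[:,0]<x1)&(P[:,1]>y0)&(P[:,1]<y1)&(P[:,2]>z0)&(P[:,2]<z1)]
rect(f(330,560,310,400,6,40),"bar"); rect(f(420,540,210,300,3.5,12),"plate"); rect(f(420,540,210,300,20,35),"block"); platen()
go(455.5,247.2,40,106.8)
E
```

```text
time: 9.98
tcp_pos: [413.8, 358.4, -14.0]
orientation: [0.282, 3.126, 0.003]
wrist_force: [2.6, -2.0, 4.3]
finger_gap: 19.9
grip_force: 62.4
time: 10.65
tcp_pos: [411.9, 357.7, -24.8]
orientation: [-0.282, -3.129, -0.0]
wrist_force: [-0.2, -0.5, 0.7]
finger_gap: 49.5
grip_force: 0.0
time: 11.32
tcp_pos: [414.0, 359.0, 78.8]
orientation: [0.281, 3.124, 0.006]
wrist_force: [0.0, -0.3, -0.3]
finger_gap: 60.2
grip_force: 0.0
bar 377 [451.2 350.2] [ 26.1 195. ] 80.5 [[353.0, 353.0], [545.0, 321.0], [550.0, 347.0], [357.0, 379.0]] z [ 6.6  8.9 10.4]
plate 204 [480.1 254.7] [80.5 38.4] 14.8 [[436.0, 263.0], [446.0, 226.0], [524.0, 246.0], [514.0, 284.0]] z [ 3.9  5.3 10.2]
block 89 [454.3 248.5] [20.5 31.6] 17.2 [[440.0, 261.0], [449.0, 230.0], [469.0, 236.0], [459.0, 267.0]] z [20.5 26.  28.9]
platen slope 0.137 front top z 121.2 1470
shift [-0.061  -0.1024  0.0373] spin -27.1 | t 11.42 tcp [413.6 358.7  77.5] F [ 0.5  0.1 -0.6] gap 60.2 grip 0.0 q6 -0.8
```

```bash
python3 -m creep '[[-0.012,-0.02,0,-4,0.06],[-0.03,-0.05,0,-10,0.06],[-0.045,-0.075,0.01,-16,0.06],[-0.056,-0.095,0.025,-22,0.06],[-0.061,-0.102,0.038,-26.5,0.06],[-0.061,-0.1025,0.045,-26.5,0.06],[-0.061,-0.1025,0.047,-26.5,0.06],[-0.061,-0.1025,0.047,-26.5,0.06]]'; python3 -c "
from h import *
go(455.3,247.6,-19,106.2)"
```

```text
time: 12.08
tcp_pos: [452.8, 246.2, 26.8]
orientation: [0.44, -3.108, 0.0]
wrist_force: [0.7, 0.9, -0.2]
finger_gap: 60.2
grip_force: 0.0
shift [-0.0029  0.0007  0.0458] spin -0.1 | t 12.08 tcp [452.8 246.2  26.8] F [ 0.7  0.9 -0.2] gap 60.2 grip 0.0 q6 -1.49
```

```bash
python3 -m creep '[[-0.001,0.0005,0.012,0,0.06],[-0.002,0.0005,0.028,0,0.06],[-0.002,0.0005,0.04,0,0.06],[-0.002,0.0005,0.0455,0,0.06],[-0.002,0.0005,0.0455,0,0.06],[-0.002,0.0005,0.0455,0,0.03],[-0.002,0.0005,0.0455,0,0.01],[-0.002,0.0005,0.0455,0,0]]'; python3 -m creep '[[0,0,0,0,0],[0,0,0,0,0],[0,0,0,0,0],[0,0,-0.005,0,0],[0,0,-0.015,0,0],[0,0,-0.025,0,0],[0,0,-0.03,0,0],[0,0,-0.03,0,0]]'
```

```text
time: 12.75
tcp_pos: [456.5, 247.9, -16.2]
orientation: [-0.443, 3.108, 0.002]
wrist_force: [0.4, 0.8, -1.6]
finger_gap: 28.4
grip_force: 59.2
time: 13.42
tcp_pos: [457.1, 247.5, 14.3]
orientation: [-0.442, 3.107, 0.001]
wrist_force: [0.1, -0.2, -0.9]
finger_gap: 28.4
grip_force: 59.3
```

```bash
python3 -c "
from h import *
go(437.7,48.9,92,37.6)"; python3 -m creep '[[0,0,-0.015,7,0],[0,0,-0.035,14,0],[0,0,-0.055,21,0],[0,0,-0.07,28,0],[0,0,-0.077,35,0],[0,0,-0.078,42,0],[0,0,-0.078,49,0],[0,0,-0.078,55,0]]'; python3 -c "
from h import *
go(437.7,48.9,92,37.6)"
```

```text
shift [ 0.0738 -0.1853 -0.078 ] spin 68.6 | t 13.42 tcp [457.1 247.5  14.3] F [ 0.1 -0.2 -0.9] gap 28.4 grip 59.3 q6 -1.49
time: 14.08
tcp_pos: [455.6, 247.0, 90.7]
orientation: [1.052, 2.96, 0.0]
wrist_force: [-0.2, 0.2, -1.3]
finger_gap: 28.2
grip_force: 59.6
shift [-0.1111 -0.165  -0.0013] spin 13.3 | t 14.08 tcp [455.6 247.   90.7] F [-0.2  0.2 -1.3] gap 28.2 grip 59.6 q6 -0.53
```

```bash
python3 -m creep '[[-0.012,-0.018,-0.001,5,0],[-0.032,-0.047,-0.001,10,0],[-0.052,-0.077,-0.001,13.3,0],[-0.072,-0.106,-0.001,13.3,0],[-0.09,-0.134,-0.001,13.3,0],[-0.103,-0.153,-0.001,13.3,0],[-0.11,-0.163,-0.001,13.3,0],[-0.111,-0.165,-0.001,13.3,0]]'
python3 - <<'E'
from h import *
c=shot("scene","sc6.png",crop=(200,150,360,270),scale=5); t=camera("top")
go(437.7,48.9,92,37.6); g=np.array([489.6,-18.4]); u=np.array([.61,-.792]); w=np.array([.792,.61])
for n,cc in(("scene",c),("top",t)):
    P=cloud(cc).reshape(-1,3); d=P[:,:2]-g; a=d@u; b=d@w
    m=(a>-115)&(a<-4)&(abs(b)<28)&(P[:,2]>98)&(P[:,2]<135); q=np.c_[a,b,P[:,2]][m]
    for lo in range(-110,0,10):
        k=q[(q[:,0]>=lo)&(q[:,0]<lo+10)]
        if len(k): print(n,lo,len(k),"b",k[:,1].min().round(1),k[:,1].max().round(1),"z",np.percentile(k[:,2],[10,50,90]).round(1),"amax",k[:,0].max().round(1))
E
```

```text
time: 14.75
tcp_pos: [438.5, 46.8, 91.5]
orientation: [1.383, 2.82, -0.001]
wrist_force: [-0.6, -0.5, -2.2]
finger_gap: 28.6
grip_force: 59.7
shift [ 0.0008 -0.0007 -0.0005] spin 0.2 | t 14.85 tcp [438.8  48.7  91.5] F [-0.2  0.1 -1.5] gap 28.7 grip 59.6 q6 -0.71
scene -100 19 b -21.9 -12.8 z [111.6 113.3 131.9] amax -90.1
scene -90 45 b -27.6 -13.4 z [110.2 114.7 131.1] amax -80.1
scene -80 142 b -27.9 21.4 z [112.2 124.6 133.3] amax -70.0
scene -70 70 b -19.7 17.3 z [110.8 113.  113.8] amax -60.1
scene -60 72 b -18.9 17.6 z [110.8 113.  113.8] amax -50.1
scene -50 72 b -19.9 16.3 z [110.9 112.8 113.9] amax -40.1
scene -40 75 b -19.2 16.0 z [111.  112.8 113.7] amax -30.1
scene -30 74 b -18.7 17.7 z [111.2 112.9 113.9] amax -20.1
scene -20 42 b -18.3 16.3 z [109.9 112.6 113.5] amax -15.3
top -100 8 b 8.9 20.0 z [112.  113.3 118.4] amax -91.0
```

View pics/sc6.png

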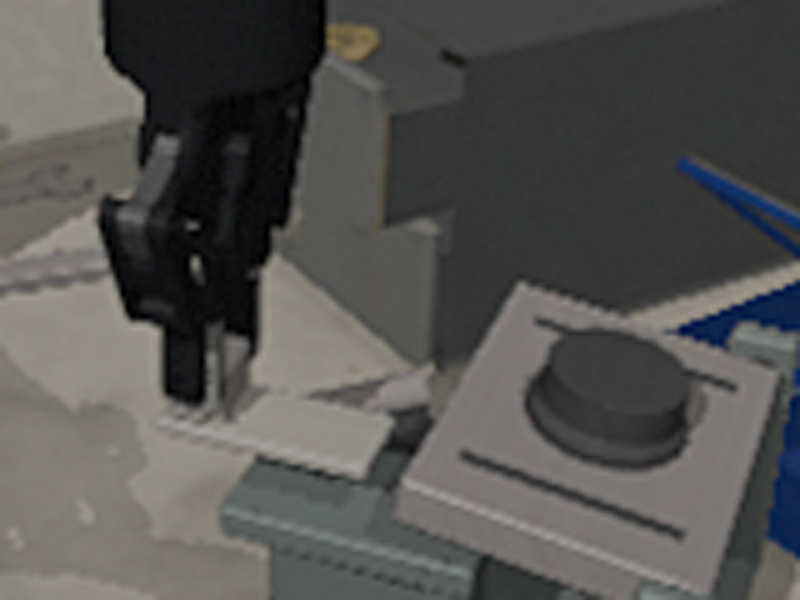

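The shim is held level over the shelf and straight in. Its plate end at (380,450) is about 17 mm short of the platen edge. I'll go down 15 mm, slide in 37 mm, then set it down.

```bash
python3 -m creep '[[0,0,0.005,0,0],[0,0,0.011,0,0],[0,0,0.015,0,0],[0,0,0.015,0,0],[-0.01,0.001,0.015,0,0],[-0.022,0.001,0.015,0,0],[-0.032,0.001,0.015,0,0],[-0.037,0.001,0.015,0,0]]'; python3 -m creep '[[0,0,0,0,0],[0,0,0,0,0],[0,0,0.001,0,0],[0,0,0.0015,0,0],[0,0,0.002,0,0],[0,0,0.0025,0,0],[0,0,0.0025,0,0],[0,0,0.0025,0,0]]'
python3 - <<'E'
from h import *
platen(); c=camera("scene")
go(461.5,18,74,37.6); g=np.array([489.6,-18.4]); u=np.array([.61,-.792]); w=np.array([.792,.61])
P=cloud(c).reshape(-1,3); d=P[:,:2]-g; a=d@u; b=d@w
m=(a>-75)&(a<-2)&(abs(b)<28)&(P[:,2]>80)&(P[:,2]<135); q=np.c_[a,b,P[:,2]][m]
for lo in range(-70,0,10):
    k=q[(q[:,0]>=lo)&(q[:,0]<lo+10)]; k1=k[(abs(k[:,1])<13)]
    if len(k1): print(lo,len(k1),"z plate",np.percentile(k1[:,2],[10,50,90]).round(1),"shelf",k[abs(k[:,1])>22][:,2].mean().round(1))
E
```

```text
time: 15.52
tcp_pos: [464.7, 18.7, 76.9]
orientation: [1.379, 2.82, 0.001]
wrist_force: [-0.1, -0.3, -2.4]
finger_gap: 27.9
grip_force: 59.6
time: 16.18
tcp_pos: [462.3, 20.5, 74.0]
orientation: [-1.379, -2.823, -0.0]
wrist_force: [-0.1, -0.2, -1.3]
finger_gap: 28.7
grip_force: 59.6
platen slope 0.136 front top z 121.2 1463
shift [-0.0013 -0.0022  0.    ] spin 0.3 | t 16.28 tcp [462.4  20.4  74. ] F [-1.1  0.6 -1.7] gap 28.3 grip 59.6 q6 -0.77
-70 8 z plate [88.4 89.3 89.8] shelf 88.9
-60 8 z plate [94.8 95.8 98.6] shelf 110.3
-50 9 z plate [ 95.   98.  117.4] shelf 118.7
-40 94 z plate [ 95.3 103.6 117.4] shelf 106.7
-30 47 z plate [95.  95.6 96.6] shelf 89.2
-20 46 z plate [94.8 95.8 96.4] shelf 88.9
-10 11 z plate [95.5 95.8 96.8] shelf 88.2
```

```bash
python3 -m creep '[[0,0,0.0005,0,0],[0,0,0.001,0,0],[0,0,0.001,0,0],[0,0,0.001,0,0],[0,0,0.001,0,0.035],[0,0,0.001,0,0.045],[0,0,0.001,0,0.05],[0,0,0.001,0,0.05]]'; python3 -m creep '[[0,0,0,0,0.05],[0,0,-0.005,0,0.05],[0,0,-0.015,0,0.05],[0,0,-0.035,0,0.05],[0,0,-0.065,0,0.05],[0.02,0,-0.095,0,0.05],[0.04,0,-0.115,0,0.05],[0.05,0,-0.12,0,0.05]]'
python3 - <<'E'
from h import *
platen(); c=shot("scene","sc7.png",crop=(130,150,360,310),scale=3.4)
go(461.5,18,74,37.6); g=np.array([489.6,-18.4]); u=np.array([.61,-.792]); w=np.array([.792,.61])
P=cloud(c).reshape(-1,3); d=P[:,:2]-g; a=d@u; b=d@w
m=(a>-75)&(a<-2)&(abs(b)<28)&(P[:,2]>80)&(P[:,2]<135); q=np.c_[a,b,P[:,2]][m]
k=q[(q[:,2]>112)]; print("block",k.min(0).round(1),k.max(0).round(1))
for lo in range(-70,0,10):
    k=q[(q[:,0]>=lo)&(q[:,0]<lo+10)]; k1=k[(abs(k[:,1])<13)]; s=k[(k[:,2]>93)&(k[:,2]<98)]
    if len(s): print(lo,len(k1),"z",np.percentile(k1[:,2],[10,50,90]).round(1),"b",s[:,1].min().round(1),s[:,1].max().round(1))
E
```

```text
time: 16.95
tcp_pos: [462.6, 20.3, 72.9]
orientation: [1.379, 2.823, 0.0]
wrist_force: [-0.7, -0.1, 0.4]
finger_gap: 50.1
grip_force: 0.0
time: 17.62
tcp_pos: [432.8, 60.9, 196.8]
orientation: [1.377, 2.818, 0.006]
wrist_force: [0.1, -0.1, 0.0]
finger_gap: 50.1
grip_force: 0.0
platen slope 0.136 front top z 121.2 1463
shift [-0.0519 -0.0029  0.1202] spin 0.4 | t 17.72 tcp [431.5  60.6 194.1] F [-0.3 -0.3 -0. ] gap 50.1 grip 0.0 q6 -0.68
block [-56.2 -14.7 112.1] [-34.6  15.4 119.1]
-60 50 z [ 97.2 116.2 117.7] b -17.1 -6.5
-50 74 z [ 98.9 116.5 117.9] b -18.1 -11.1
-40 113 z [ 95.3 106.  117.2] b -16.9 19.7
-30 46 z [94.6 95.2 96. ] b -16.5 20.0
-20 48 z [94.3 95.5 96.1] b -15.9 19.8
-10 10 z [95.5 95.8 96.2] b -16.1 18.1
```

View pics/sc7.png

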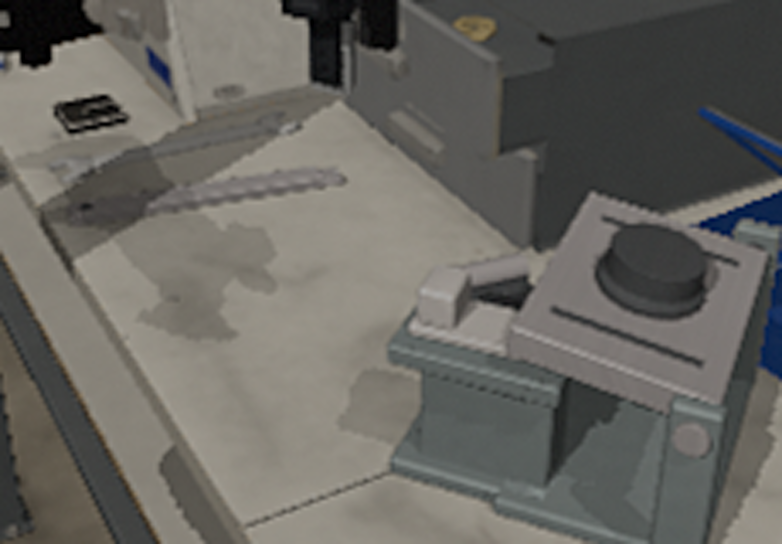

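The shim at (460,310) lies flat with its plate under the raised edge (tip about +20 mm, offset about 1 mm). The bar lies flat on the bench at (240,190), and the gripper is clear.

```bash
python3 -c "
from bench import *
print(sign_off())"
```

```text
the job is handed in; nothing more can be done
None
```

The job is handed in: the bar levered the platen up about 13 mm (0.136 rad) over the fulcrum and now lies flat on the bench, and the shim lies flat on the shelf, straight in with about 20 mm under the front edge; no verdict came back.

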